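Stack the tap tray and bolt it down

TASK

Pick up the loose tap tray by its handle, lower it gently onto the tray clamped on the base plate, and feel for the place where its four lugs drop into the corner sockets so that it sits flat and fully home. Then push the hold-down bolt all the way in over the tray's ear, let go, and leave the other things on the bench where they are.

Things in the scene. Friction and masses are not known exactly. Their poses are not given: they have to be found in the camera images.
- tray: the loose tray, grey sheet steel, 0.5 to 0.8 kg, standing on its lugs. Origin central under it, level with the lug tips; z up, x along its 180 mm length, y along its 130 mm width. Floor underside z 12, rim z 50 mm; taps stand in a wooden block, none above z 66 mm. Each long side has a flat ear: x +-25, out to y +-95, z 20 to 25 mm. It fits either way round
- handle (a point): middle of the tray's steel handle bar, 90 mm above the tray's origin. The bar runs along the tray's x over its middle, 12 mm thick in y, 16 mm tall (z 82 to 98 mm of the tray), free to grasp over its middle 150 mm; uprights hold its ends at x +-85 mm
- lug (a point): centre of the tip of one of the tray's four lugs under its corners (at x +-76, y +-51 mm, z 0 of the tray): round, 12 mm in diameter, 12 mm long, tips chamfered to 11 mm
- base: dark steel base plate fixed to the bench, 8 mm thick; origin under it; z up, x along the lower tray, +y towards the bolt. On it a lower tray, 196 x 130 mm, exactly the same heading, is clamped and does not move, but its centre stands UP TO 10 MM OFF this origin in x and up to 6 mm in y, different every time and not reported: find it by feel
- stack_level (a point): point of the base 63 mm above its origin, level with the lower tray's rim and socket tops. The tray's origin is level with it while the lugs stand on the tops, and 12 mm below it when fully home, floor resting on the tops. Sockets: flat-topped blocks (44 x 28 mm) with 14.5 mm square holes, deeper than a lug, at x +-76, y +-51 mm of the lower tray's own centre. Keep the contact gentle, well below 40 N
- bolt_knob (a point): top of the bolt's upright round steel knob, 14 mm in diameter, upper 38 mm free. Over the base's origin: x 0, z 126 mm, y 162 mm when open, 126 mm when fully in. The bolt's bar is 20 mm wide, z 80 to 88 mm over the base origin, its tip 48 mm nearer the tray than the knob's axis; it passes over the ear of a tray that is home and hits the ear of one that is not
- guide (a point): centre of the blue bolt guide, at x 0, y 162, z 91 mm of the base: level with the top of its two cheeks, which run along y beside the bolt's bar (x +-11 to +-22 mm, y 132 to 192 mm); nothing of it stands higher
- bolt (a joint): how far the bolt is pushed in along -y of the base, in m: 0 fully open, 0.036 fully in; starts between 0 and 0.005; about 2 N moves it and it stays where it is left
- socket_a: bystander: rusty hex socket standing on the base plate, 26 mm across, 30 mm tall; origin under its centre
- socket_b: bystander: rusty socket standing on the base plate, 22 mm across, 26 mm tall; origin under its centre
- socket_c: bystander: rusty socket standing on the bench, 36 mm across, 45 mm tall; origin under its centre
- die_nut: bystander: rusty hexagonal die nut lying on the bench, 42 mm across, 16 mm tall; origin under its centre
- tap_wrench: bystander: rusty tap wrench lying on the bench, 276 mm long along its x, 18 mm tall; origin under its centre
- oil_can: bystander: blue-grey oil bottle, 60 mm across, 130 mm tall, standing; origin under its centre
Things that resemble listed ones, but are neither listed nor needed, are in the scene too. What is shaped like the tray but orange or turquoise is not meant.

How it is judged:
By the outcome, as a careful person would: the job done as asked, in the order asked, and still so for the second after the job is handed in, with the robot touching nothing.
It also fails if it takes over 70 s, if anything falls off the work surface, if the arm or the gripper's body presses on something with over 40 N, if the wrist force passes 120 N, or if a joint passes its speed limit or range.

ROBOT

A 6-joint arm with a two-finger parallel gripper is mounted at the origin on the work surface. World frame = base frame: x ahead of the robot, y to its left, z up, the work surface at z = 0. Lengths are in m, angles in rad, forces in N, time in s.
With the tool pointing down it reaches from about 0.375 to 0.975 m from the base axis. Payload 3.8 kg.
Tool frame: the origin (TCP) lies on the centre line of the jaws, within the pads' length; the fingertips stand 14 mm ahead of it and the grasp point (between the pads) lies 5 mm behind it (bot.finger_overhang is the distance from the TCP to the fingertips, in m); y points along the fingers, x is the direction in which the jaws open and shut, and the axes are right-handed (so a half turn about y gives the same grasp; the last joint's range is limited). The gripper opens to 85 mm and grips with 20 to 120 N. Pads are 22 mm wide; open, the fingers measure 114 mm over their backs; the gripper's body (76 mm by 85 mm) begins 54 mm behind the grasp point. The pads swing forward as they close: fully open they stand 13 mm farther back than shut.
Start: joints at [-1.368, 0.264, 1.604, -0, 1.274, -0.037], TCP at [0.16, -0.656, 0.245] pointing down, gripper open.
Joint ranges: [-2.63, 2.63], [-0.94, 2.18], [0.31, 2.57], [-1.31, 4.45], [0, 2.66], [-2.55, 2.55]. Speed limits (rad/s): [2.57, 2.57, 3.14, 3.14, 3.14, 3.14].

INTERFACE

Orientations are given as a rotation vector (axis times angle).
In Python, from workcell import readout, read_camera, bot, spotter gives the robot as it stands.
- The arm moves only by the tool jog_arm, never from a script. Its argument "increments" is a list of rows, each a list of 7 numbers: the shift along the tool's x, y, z in m, then the turn, a rotation vector about the tool's x, y, z in rad, then the opening, from 0 (shut) to 1 (fully open). A call has 1 to 10 rows; each row shifts and turns the pose as measured when the row begins, along the tool's axes as they then stand; what a row does not reach is not made up. A row lasts 1/8 s, in which the tool goes at most 62.5 mm and 10.7 degrees, less where a joint would pass 70% of its speed; a pose out of reach is approached as far as the arm can. A call with a gripper value outside its range is refused whole. The fingers move at their own pace and stop on an object; "force" is the grip in N (left out, the last holds). Time passes only in rows, so rows that do not move let the fingers close. It gives the time, the measured TCP pose, the force and the opening at its end, in the units of the state.
- readout.read_state(): the state, without advancing time (a new reading comes with each control period).
- read_camera(name): name is "scene" or "top" or "wrist"; returns a dict with "img" (480x640x3 uint8, blue, green, red), "range_z" (480x640 float32, m along the optical axis (not along the pixel's ray), 0 where there is no reading), "fx", "fy", "cx", "cy" (pixels), "world_from_camera" (4x4, takes a point from camera to world coordinates). Camera axes: x right, y down, z forward; pixel columns grow to the right and rows downward; lengths in m; the calibration is good to about 2 mm. A picture is of the moment at which its call begins.
- bot.finish_job(): hands the job in, once; it reports no verdict.
Trained networks look in a picture, given as the dict that the camera call returned (one of the last four; its "shot" number tells which), for a name from the list of things; names that differ only in an ending like _2 or _b are one class to them, and where a whole thing is asked for, a point or a joint stands for the part that bears it (a point fixed in the world has none). Each returns a list of dicts, best first, with "p" (0 to 1); they miss things now and then, are a little off and sometimes report something else, mostly with a low value. They report only what shows in the picture. A call takes as long as a camera call. They do not tell look-alikes from the thing itself.
- spotter.masks_of(picture, thing): "mask" (480x640 bool, what is visible of it) and "location" ([column, row] in pixels, amid what is visible of it).
- spotter.spot_point(picture, thing): "location" ([column, row] in pixels: a listed point, or the origin of a listed thing).
The state is a dict: "time": time; "q": joint angles; "joint_vel": joint speeds; "joint_torque": joint torques, N m; "tool_pos": TCP position; "tcp_rot": TCP orientation; "wrist_force": force on the tool from outside, world axes, zero at the start; "torque": the same for the moment, N m; "width": opening from 0.0 (shut) to 1.0 (fully open).
Only numpy, scipy, OpenCV 4.12 (cv2) and the standard library are available. Lean on these libraries where they do the work, as an engineer would, in place of code of your own. Each camera call takes 0.05 s, during which the arm holds its last target. There are 200 camera calls.

## Working session

There is one attempt and no reset: what is moved stays moved. The work goes in short steps, Python scripts to look and compute and a tool call to move; the robot and the scene stay as the last step left them, time stands still between calls to the robot, and variables do not carry over. Pictures are saved under pics/ and viewed, about 8 in all and at most 12, crops included, and the job is handed in when it is done.

Besides the shell and the picture viewer there is one more tool, called after "Request:" by a JSON object that holds its "op" and its "data", one argument or row to a line. jog_arm: Moves the arm, as the interface text tells. Its arguments: {"type":"object","properties":{"increments":{"type":"array"},"force":{"type":"number"}},"required":["increments"]}

```bash
mkdir -p pics; cat > h.py <<'E'
import numpy as np, cv2
from scipy.spatial.transform import Rotation as R
from workcell import readout, read_camera, bot, spotter
def world(p,uv,z=None):
    """pixel -> world, by depth (z None) or by plane of height z"""
    T=np.array(p["world_from_camera"]);u,v=uv
    d=np.array([(u-p["cx"])/p["fx"],(v-p["cy"])/p["fy"],1.])
    if z is None:
        r=p["range_z"][int(round(v)),int(round(u))];return T[:3,:3]@(d*r)+T[:3,3]
    w=T[:3,:3]@d;return T[:3,3]+w*(z-T[2,3])/w[2]
def cloud(p):
    v,u=np.mgrid[:480,:640];r=p["range_z"]
    c=np.stack([(u-p["cx"])/p["fx"]*r,(v-p["cy"])/p["fy"]*r,r],-1)
    T=np.array(p["world_from_camera"]);return c@T[:3,:3].T+T[:3,3]
E
python3 - <<'E'
from h import *
for n in ("top","scene"):
    p=read_camera(n); cv2.imwrite(f"pics/{n}0.png",p["img"])
    print(n,np.array(p["world_from_camera"]).round(2).tolist(),p["fx"])
    for t in ("tray","base"):
        for m in spotter.masks_of(p,t)[:4]: print(t,"mask",round(m["p"],2),m["location"],m["mask"].sum())
    for t in ("handle","stack_level","bolt_knob","guide","socket_a","oil_can","base"):
        for m in spotter.spot_point(p,t)[:4]: print(t,round(m["p"],2),np.round(m["location"],1),world(p,m["location"]).round(3))
print(readout.read_state())
E
```

```text
top [[-0.02, -0.99, 0.15, 0.43], [-1.0, 0.02, -0.0, 0.11], [-0.0, -0.15, -0.99, 1.02], [0.0, 0.0, 0.0, 1.0]] 463.1198927296652
tray mask 0.77 [279.4, 259.1] 5991
tray mask 0.76 [168.7, 233.5] 6045
tray mask 0.62 [234.3, 382.5] 6911
tray mask 0.16 [414.9, 198.2] 101
base mask 0.68 [443.2, 239.6] 12740
handle 0.92 [163.2 230.2] [0.603 0.429 0.098]
handle 0.7 [275.4 257. ] [0.544 0.203 0.099]
handle 0.59 [226.4 386.6] [0.296 0.299 0.099]
stack_level 0.93 [461.5 240.2] [ 0.579 -0.188  0.035]
bolt_knob 0.64 [355.8 212. ] [0.649 0.034 0.015]
guide 0.87 [390.9 219.7] [ 0.609 -0.026  0.125]
guide 0.31 [335.7 152.3] [0.786 0.075 0.019]
guide 0.17 [396.3 279. ] [ 0.499 -0.045  0.039]
socket_a 0.79 [392.2 310. ] [ 0.434 -0.033  0.043]
socket_a 0.58 [396.9 277.9] [ 0.501 -0.046  0.04 ]
socket_a 0.57 [416.2 202.1] [ 0.665 -0.096  0.032]
socket_a 0.33 [395.3 217.7] [ 0.613 -0.035  0.124]
oil_can 0.93 [248.9 182.9] [0.706 0.262 0.067]
base 0.55 [459.3 245. ] [ 0.568 -0.183  0.037]
scene [[0.73, 0.36, -0.58, 1.05], [0.68, -0.37, 0.64, -0.44], [0.02, -0.86, -0.51, 0.57], [0.0, 0.0, 0.0, 1.0]] 504.427
[... 767 characters left out ...]
   0.035]
base 0.34 [420.1 385.8] [0.809 0.054 0.016]
{'time': 1.0, 'q': array([-1.36789420e+00,  2.63873111e-01,  1.60400518e+00,  3.20994959e-05,
        1.27369965e+00, -3.68893572e-02]), 'joint_vel': array([-0.00014595,  0.0006823 , -0.00020998, -0.0018492 , -0.00162522,
        0.00154279]), 'joint_torque': array([-3.61686407e-04, -5.15083945e+01, -3.67737901e+01, -2.08763836e-04,
        7.44917197e-04,  7.06672949e-06]), 'tool_pos': array([ 0.16032628, -0.65567601,  0.24529506]), 'tcp_rot': array([-1.31311327,  1.03073398, -1.03078583]), 'wrist_force': array([ 0.25421222, -0.54433291,  0.27119224]), 'torque': array([-0.00465866, -0.01021275,  0.03850917]), 'width': 0.9999847572775451}
```

View pics/top0.png

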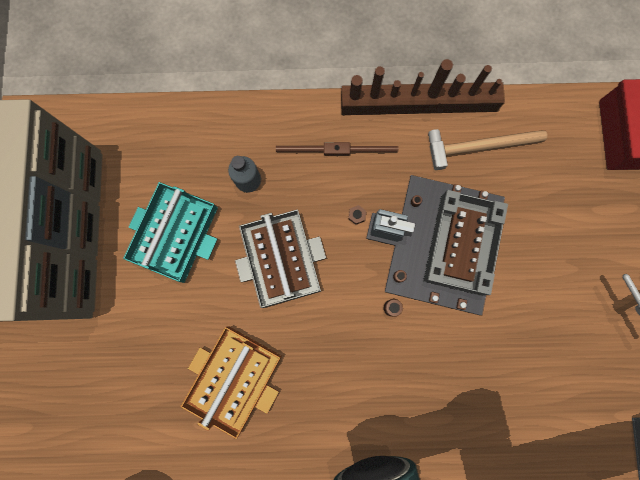

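View pics/scene0.png

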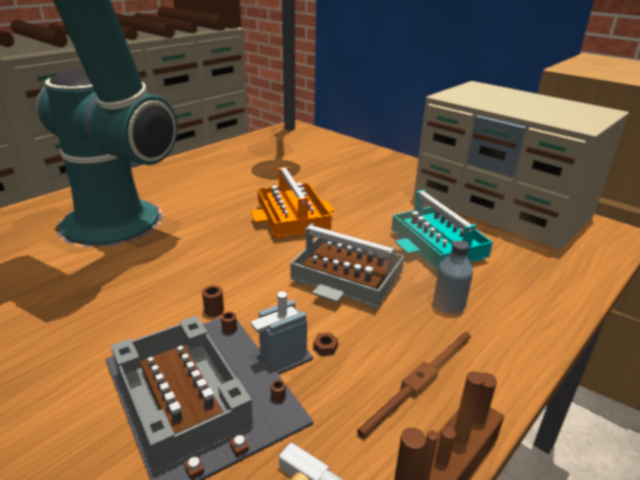

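The grey tray is at top (279,259). Its look-alikes are turquoise at (170,232) and orange at (232,382), and the clamped lower tray is at (467,243). I'll check a close crop and measure the geometry.

```bash
cat >> h.py <<'E'
def rect(P):
    (c,s,a)=cv2.minAreaRect(P[:,:2].astype(np.float32)*1000)
    w,h=s
    if w<h: a+=90; w,h=h,w
    a=(a+90)%180-90
    return np.round(c,1),round(w,1),round(h,1),round(a,2)
def clus(c,x,y,r,z0,z1):
    m=(np.hypot(c[...,0]-x,c[...,1]-y)<r)&(c[...,2]>z0)&(c[...,2]<z1);return c[m]
def biggest(p,c,x,y,r,z0,z1):
    m=((np.hypot(c[...,0]-x,c[...,1]-y)<r)&(c[...,2]>z0)&(c[...,2]<z1)).astype(np.uint8)
    n,l,s,_=cv2.connectedComponentsWithStats(m)
    return c[l==1+s[1:,4].argmax()]
E
python3 - <<'E'
from h import *
p=read_camera("top");c=cloud(p)
cv2.imwrite("pics/crop1.png",cv2.resize(p["img"][170:330,220:520],None,fx=2.6,fy=2.6,interpolation=cv2.INTER_CUBIC))
H=clus(c,.544,.203,.11,.085,.11);print("handle",rect(H),len(H),np.median(H[:,2]))
T=clus(c,.544,.203,.13,.040,.056);print("rim",rect(T),len(T))
L=biggest(p,c,.572,-.19,.14,.052,.075);print("lower",rect(L),len(L),np.median(L[:,2]))
G=clus(c,.61,-.03,.06,.08,.1);print("guide",rect(G),len(G))
K=clus(c,.61,-.03,.06,.105,.14);print("knob",rect(K),len(K),K[:,2].max())
B=clus(c,.572,-.15,.25,.003,.014);print("plate",rect(B),len(B))
s=readout.read_state();print(R.from_rotvec(s["tcp_rot"]).as_matrix().round(3))
E
```

```text
handle (array([548.6, 200.3]), 174.3, 23.0, 14.67) 577 0.09739410209035615
rim (array([548.7, 200.6]), 180.6, 130.0, 14.62) 1701
lower (array([ 572.7, -194.4]), 197.1, 131.3, -15.07) 1521 0.061807540537327954
guide (array([609.1, -39.4]), 78.3, 43.8, 75.33) 630
knob (array([610.7, -31.1]), 13.5, 12.3, -49.65) 53 0.12809958196520033
plate (array([ 573.9, -151.1]), 496.8, 493.6, 76.33) 7956
[[ 0.237  0.     0.971]
 [-0.971 -0.     0.237]
 [ 0.    -1.     0.   ]]
```

View pics/crop1.png

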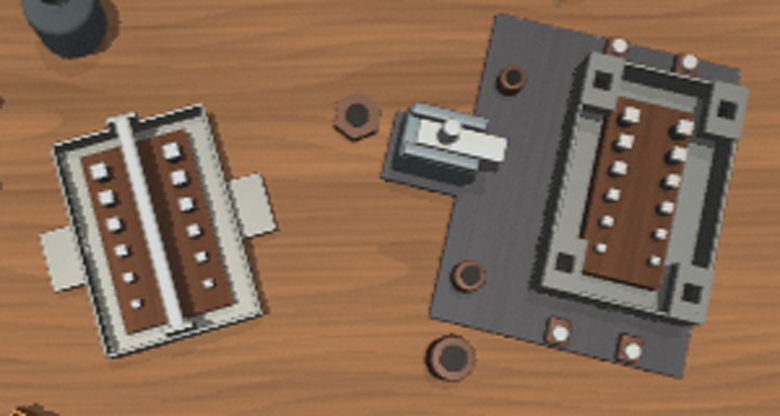

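The crop confirms it: the grey tray (crop 160,230) carries the steel handle, and the clamped lower tray with its socket holes is at (645,185). The measured sizes agree: tray rim 180x130, lower tray 197x131, handle top z 0.097, knob top z 0.128. Next I'll move above the handle.

Request:
{"op": "jog_arm", "data": {
  "increments": [
    [-0.0286,0,0.0443,0,0,0,1],
    [-0.0286,0,0.0443,0,0,0,1],
    [-0.0286,0,0.0443,0,0,0,1],
    [-0.0286,0,0.0443,0,0,0,1],
    [-0.0286,0,0.0443,0,0,0,1],
    [-0.0286,0,0.0443,0,0,0,1],
    [-0.0286,0,0.0443,0,0,0,1],
    [-0.0286,0,0.0443,0,0,0,1]
  ]
}}

```text
time: 2.05
tool_pos: [0.4568, -0.3447, 0.246]
tcp_rot: [-1.312, 1.033, -1.041]
wrist_force: [1.0, -0.6, -0.1]
width: 1.001
```

Request:
{"op": "jog_arm", "data": {
  "increments": [
    [-0.0511,0,0.0226,0,0,0,1],
    [-0.0511,0,0.0226,0,0,0,1],
    [-0.0511,0,0.0226,0,0,0,1],
    [-0.0511,0,0.0226,0,0,0,1],
    [-0.0511,0,0.0226,0,0,0,1],
    [-0.0511,0,0.0226,0,0,0,1],
    [-0.0511,0,0.0226,0,0,0,1],
    [-0.0511,0,0.0226,0,0,0,1],
    [-0.0511,0,0.0226,0,0,0,1],
    [0,0,0,0,0,0,1]
  ]
}}

```text
time: 3.3
tool_pos: [0.5537, 0.1689, 0.2471]
tcp_rot: [-1.307, 1.022, -1.043]
wrist_force: [-0.5, -0.0, 0.7]
width: 1.001
```

```bash
cat >> h.py <<'E'
def go(x,y,z,yaw):
    """total tool-axis shift and turn to reach pose; yaw=heading of tool z (deg), tool y down"""
    s=readout.read_state();M=R.from_rotvec(s["tcp_rot"]).as_matrix()
    a=np.radians(yaw);zc=np.array([np.cos(a),np.sin(a),0]);yc=np.array([0,0,-1.]);D=np.stack([np.cross(yc,zc),yc,zc],1)
    d=M.T@(np.array([x,y,z])-s["tool_pos"]);r=R.from_matrix(M.T@D).as_rotvec()
    print("shift",d.round(4),"turn",r.round(4),"pos",s["tool_pos"].round(4),"F",s["wrist_force"].round(1))
E
python3 - <<'E'
from h import *
p=read_camera("wrist");c=cloud(p);cv2.imwrite("pics/w1.png",p["img"])
H=biggest(p,c,.549,.200,.12,.085,.11);print("handle",rect(H),len(H),np.median(H[:,2]))
T=clus(c,.549,.200,.13,.040,.056);print("rim",rect(T),len(T))
print([ (round(m["p"],2),np.round(m["location"]),world(p,m["location"]).round(3)) for m in spotter.spot_point(p,"handle")[:2]])
go(.5486,.2004,.15,14.65)
E
```

```text
handle (array([546.7, 200.1]), 173.6, 23.9, 14.65) 3303 0.09747944837797323
rim (array([546.4, 200.2]), 180.3, 130.4, 14.67) 7327
[(0.96, array([278., 225.]), array([0.551, 0.202, 0.098])), (0.78, array([135., 433.]), array([0.534, 0.219, 0.298]))]
shift [-0.0357  0.0967  0.0024] turn [-0.01   -0.0222  0.009 ] pos [0.5534 0.1657 0.2469] F [ 0.2  0.  -1. ]
```

View pics/w1.png

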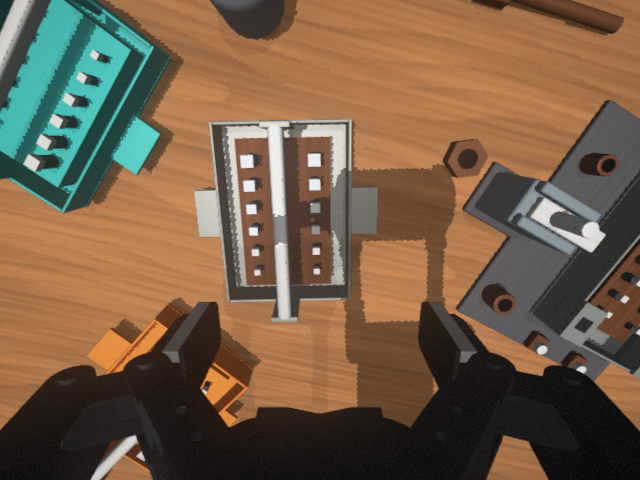

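The wrist view shows the grey tray at (283,212) with its handle bar free, which agrees with the top camera within 2 mm.

Request:
{"op": "jog_arm", "data": {
  "increments": [
    [-0.018,0.024,0.0005,-0.01,-0.0222,0.009,1],
    [-0.018,0.024,0.0005,0,0,0,1],
    [0,0.024,0,0,0,0,1],
    [0,0.024,0,0,0,0,1],
    [0,0,0,0,0,0,1]
  ]
}}

```text
time: 4.03
tool_pos: [0.542, 0.1974, 0.1415]
tcp_rot: [-1.322, 1.029, -1.018]
wrist_force: [0.1, 0.0, -0.8]
width: 1.001
```

```bash
python3 - <<'E'
from h import *
go(.547,.2003,.088,14.65)
E
```

```text
shift [-0.0015  0.0535  0.006 ] turn [ 0.0078 -0.0054 -0.0018] pos [0.542  0.1974 0.1415] F [ 0.1  0.  -0.8]
```

Request:
{"op": "jog_arm", "data": {
  "increments": [
    [-0.0015,0.015,0.006,0.0078,-0.0054,-0.002,1],
    [0,0.015,0,0,0,0,1],
    [0,0.014,0,0,0,0,1],
    [0,0.009,0,0,0,0,1],
    [0,0,0,0,0,0,0.2],
    [0,0,0,0,0,0,0],
    [0,0,0,0,0,0,0],
    [0,0,0,0,0,0,0]
  ],
  "force": 60
}}

```text
time: 5.03
tool_pos: [0.5496, 0.2005, 0.0871]
tcp_rot: [-1.315, 1.017, -1.021]
wrist_force: [-4.8, 10.4, 5.0]
width: 0.145
```

```bash
python3 - <<'E'
from h import *
go(.547,.2003,.21,14.65); print(readout.read_state()["width"])
E
```

```text
shift [-0.0006 -0.1229 -0.002 ] turn [-0.0046 -0.0014 -0.0007] pos [0.5496 0.2005 0.0871] F [-4.8 10.4  5. ]
0.14459317505846
```

Request:
{"op": "jog_arm", "data": {
  "increments": [
    [0,-0.01,0,0,0,0,0],
    [0,-0.02,0,0,0,0,0],
    [0,-0.03,0,0,0,0,0],
    [0,-0.03,0,0,0,0,0],
    [0,-0.03,0,0,0,0,0],
    [0,-0.03,0,0,0,0,0],
    [0,-0.03,0,0,0,0,0],
    [0,-0.01,0,0,0,0,0]
  ]
}}

```text
time: 6.02
tool_pos: [0.5418, 0.1976, 0.2753]
tcp_rot: [-1.333, 1.029, -1.014]
wrist_force: [1.3, 0.2, -6.9]
width: 0.126
```

```bash
python3 - <<'E'
from h import *
p=read_camera("top");c=cloud(p)
s=readout.read_state();print(s["wrist_force"],s["torque"],s["width"])
go(.5727,-.1944,.268,-15)
E
```

```text
[ 0.30377576  0.87176939 -4.93261331] [ 0.05059807 -0.14908136 -0.02609705] 0.1266263873911608
shift [ 0.3871  0.0092 -0.0686] turn [0.0153 0.5164 0.0055] pos [0.5417 0.1975 0.2755] F [ 0.3  0.9 -4.9]
```

Request:
{"op": "jog_arm", "data": {
  "increments": [
    [0.03,0,-0.006,0,0,0,0],
    [0.045,0,-0.008,0,0,0,0],
    [0.045,0,-0.008,0,0,0,0],
    [0.045,0,-0.008,0,0,0,0],
    [0.045,0,-0.008,0,0,0,0],
    [0.045,0,-0.008,0,0,0,0],
    [0.045,0,-0.008,0,0,0,0],
    [0.04,0,-0.007,0,0,0,0],
    [0.03,0,-0.005,0,0,0,0],
    [0.015,0,-0.002,0,0,0,0]
  ]
}}

```text
time: 7.32
tool_pos: [0.5638, -0.2013, 0.2552]
tcp_rot: [-1.349, 1.051, -0.991]
wrist_force: [-0.1, 0.5, -6.3]
width: 0.127
```

Request:
{"op": "jog_arm", "data": {
  "increments": [
    [0,0,0,0,0.08,0,0],
    [0,0,0,0,0.12,0,0],
    [0,0,0,0,0.12,0,0],
    [0,0,0,0,0.12,0,0],
    [0,0,0,0,0.07,0,0],
    [0,0,0,0,0,0,0]
  ]
}}

```text
time: 8.07
tool_pos: [0.5601, -0.1972, 0.2461]
tcp_rot: [-1.115, 1.45, -1.375]
wrist_force: [-0.8, 0.4, -5.7]
width: 0.123
```

```bash
python3 - <<'E'
from h import *
go(.5727,-.1944,.19,-15)
for n in ("top","scene"):
    p=read_camera(n);c=cloud(p);cv2.imwrite(f"pics/{n}2.png",p["img"])
    s=readout.read_state();t=s["tool_pos"]
    H=clus(c,t[0],t[1],.14,t[2]-.05,t[2]-.025);print(n,"rim",rect(H),len(H),H[:,2].min(),H[:,2].max())
    if n=="scene":
        m=spotter.masks_of(p,"tray");print([(round(a["p"],2),a["location"]) for a in m[:4]])
print(s["wrist_force"],s["torque"])
E
```

```text
shift [-0.0064  0.0553  0.0147] turn [ 0.0587 -0.0052  0.0073] pos [ 0.5601 -0.1972  0.2461] F [-0.8  0.4 -5.7]
top rim (array([ 556.1, -196. ]), 181.9, 131.4, -15.35) 3391 0.19608174796873323 0.22107144299158177
scene rim (array([ 557.1, -196.2]), 182.5, 130.5, -15.28) 5483 0.19636377981947317 0.22126163267044446
[(0.75, [156.1, 304.1]), (0.63, [439.9, 233.0]), (0.57, [292.7, 207.4])]
[ 0.07967088  0.1233511  -5.65260418] [-0.06081459 -0.11778798  0.02433438]
```

View pics/scene2.png

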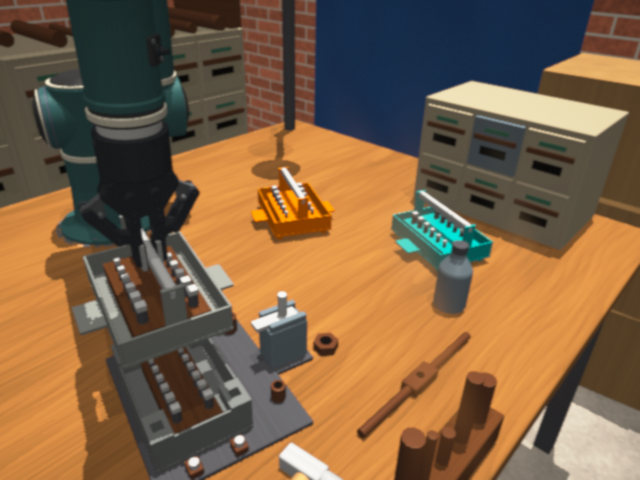

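The tray is held over the lower tray at scene (155,300). The tool is pitched about 3.4°, so I'll level it and go lower.

Request:
{"op": "jog_arm", "data": {
  "increments": [
    [-0.002,0.01,0.005,0.03,0,0.004,0],
    [-0.002,0.02,0.005,0.028,-0.005,0.003,0],
    [-0.002,0.02,0.004,0,0,0,0],
    [0,0,0,0,0,0,0],
    [0,0,0,0,0,0,0]
  ]
}}

```text
time: 8.85
tool_pos: [0.5751, -0.195, 0.1951]
tcp_rot: [-1.076, 1.396, -1.398]
wrist_force: [-0.0, 0.4, -5.0]
width: 0.127
```

```bash
cat >> h.py <<'E'
def meas():
    for n in ("top","scene"):
        p=read_camera(n);c=cloud(p);s=readout.read_state();t=s["tool_pos"]
        H=clus(c,t[0],t[1],.14,t[2]-.055,t[2]-.025);r=rect(H);print(n,"rim",r,len(H),H[:,2].min(),H[:,2].max())
        # plane tilt of rim top
        q=H[(H[:,2]>np.percentile(H[:,2],30))];A=np.c_[q[:,:2]-t[:2],np.ones(len(q))];a=np.radians(-15)
        k=np.linalg.lstsq(A,q[:,2],rcond=None)[0];print(" slope along x,y:",k[0]*np.cos(a)+k[1]*np.sin(a),-k[0]*np.sin(a)+k[1]*np.cos(a),k[2]-t[2])
        print(" offset rim-TCP mm",(r[0]-t[:2]*1000).round(1))
    print(s["wrist_force"].round(1),s["torque"].round(3))
E
python3 - <<'E'
from h import *
meas();go(.5727,-.1944,.155,-15)
E
```

```text
top rim (array([ 574.2, -194.1]), 181.0, 131.3, -14.59) 3214 0.13997783969759592 0.16996694342313534
 slope along x,y: 0.00158900995667199 0.0003901538149179241 -0.04218543709436107
 offset rim-TCP mm [-0.7  0.8]
scene rim (array([ 573.8, -194.2]), 184.0, 130.6, -14.84) 7034 0.1402497545180636 0.17022944745746182
 slope along x,y: 0.018117480719785608 0.003957951754168316 -0.04205901520342878
 offset rim-TCP mm [-1.2  0.8]
[ 0.6  0.9 -5.7] [-0.013 -0.003  0.003]
shift [ 0.      0.0402 -0.0024] turn [-0.0012  0.0034  0.0007] pos [ 0.575  -0.195   0.1952] F [ 0.6  0.9 -5.7]
```

Request:
{"op": "jog_arm", "data": {
  "increments": [
    [0,0.015,-0.0015,0,0,0,0],
    [0,0.015,0,0,0,0,0],
    [0,0.007,0,0,0,0,0],
    [0,0,0,0,0,0,0]
  ]
}}

```text
time: 9.45
tool_pos: [0.5736, -0.1948, 0.1561]
tcp_rot: [-1.075, 1.395, -1.399]
wrist_force: [-0.3, 0.2, -6.1]
width: 0.126
```

```bash
python3 - <<'E'
from h import *
meas();go(.5735,-.1952,.150,-15)
E
```

```text
top rim (array([ 572.6, -194.1]), 180.2, 131.5, -14.79) 2909 0.10154737450345108 0.1313392743655657
 slope along x,y: 0.000627702148118382 0.0032409530232182663 -0.04287501137202507
 offset rim-TCP mm [-1.2  0.8]
scene rim (array([ 573.4, -194.5]), 183.3, 130.3, -14.81) 6666 0.10215681584876884 0.13213133521950848
 slope along x,y: 0.019254074031144267 0.0040121818949837434 -0.04245670621862728
 offset rim-TCP mm [-0.8  0.5]
[-0.3  0.1 -5.2] [ 0.022 -0.02  -0.067]
shift [ 0.0003  0.0071 -0.0007] turn [-0.0033  0.0033  0.001 ] pos [ 0.5742 -0.195   0.1571] F [-0.3  0.1 -5.2]
```

Request:
{"op": "jog_arm", "data": {
  "increments": [
    [0,0.003,-0.0003,-0.003,0.003,0,0],
    [0,0.003,0,0,0,0,0],
    [0,0.002,0,0,0,0,0],
    [0,0.002,0,0,0,0,0]
  ]
}}

```text
time: 10.05
tool_pos: [0.575, -0.1954, 0.1482]
tcp_rot: [-1.073, 1.396, -1.402]
wrist_force: [-0.0, 0.5, -5.6]
width: 0.128
```

Request:
{"op": "jog_arm", "data": {
  "increments": [
    [-0.0003,0.002,-0.001,0,0.002,0,0],
    [0,0.002,0,0,0,0,0]
  ]
}}

```text
time: 10.3
tool_pos: [0.5741, -0.1948, 0.144]
tcp_rot: [-1.072, 1.398, -1.404]
wrist_force: [0.4, 0.3, -6.3]
width: 0.129
```

Request:
{"op": "jog_arm", "data": {
  "increments": [
    [0,0.002,0,0,0.002,0,0],
    [0,0.002,0,0,0,0,0]
  ]
}}

```text
time: 10.55
tool_pos: [0.5742, -0.1948, 0.1397]
tcp_rot: [-1.07, 1.399, -1.405]
wrist_force: [-0.3, 0.8, -5.9]
width: 0.125
```

Request:
{"op": "jog_arm", "data": {
  "increments": [
    [0,0.0015,0,0,0.002,0,0],
    [0,0.0015,0,0,0,0,0]
  ]
}}

```text
time: 10.8
tool_pos: [0.5743, -0.1948, 0.138]
tcp_rot: [-1.069, 1.401, -1.407]
wrist_force: [-5.6, 2.7, 8.5]
width: 0.127
```

```bash
python3 - <<'E'
from h import *
meas();go(.5735,-.1952,.138,-15)
p=read_camera("scene");cv2.imwrite("pics/s3.png",cv2.resize(p["img"][200:480,40:360],None,fx=2.4,fy=2.1))
E
```

```text
top rim (array([ 583. , -158.6]), 204.7, 180.5, 74.77) 2890 0.0830699623480925 0.11277113107703585
 slope along x,y: 0.0005898906295949952 0.0016958835885862397 -0.04268672359155887
 offset rim-TCP mm [ 8.7 36.2]
scene rim (array([ 584.1, -158.6]), 205.0, 182.9, 74.65) 6710 0.08301552266070533 0.1130045142926015
 slope along x,y: 0.015581937480421247 0.004226150010505399 -0.04225125934465457
 offset rim-TCP mm [ 9.8 36.2]
[-4.6  2.1  4.3] [ 0.206  0.682 -0.03 ]
shift [ 0.0006  0.     -0.0006] turn [-0.0035 -0.0062  0.0013] pos [ 0.5743 -0.1948  0.138 ] F [-4.6  2.1  4.3]
```

View pics/s3.png

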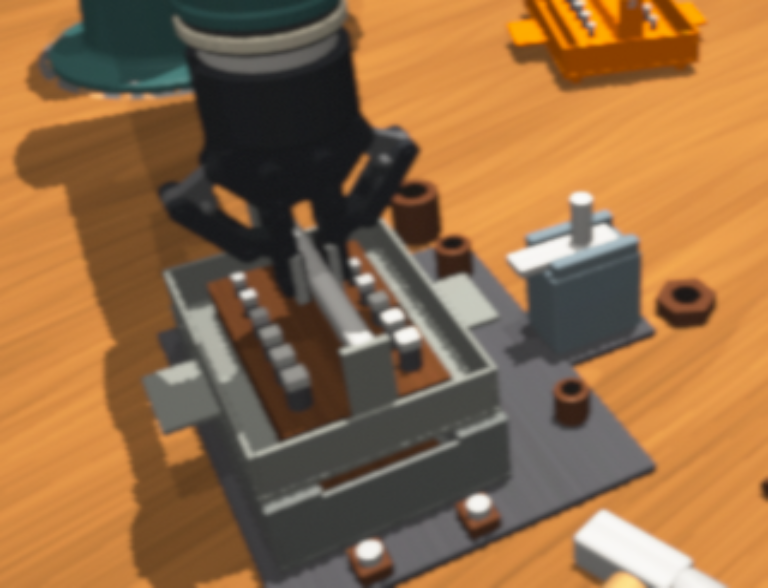

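The tray seems seated: contact came at TCP z 0.138, the predicted home height, and it sits flush on the lower tray in the crop (330,400). I'll confirm with a light press and a check of the rim and ear heights.

Request:
{"op": "jog_arm", "data": {
  "increments": [
    [0,0.0015,0,0,0,0,0],
    [0,0.001,0,0,0,0,0]
  ]
}}

```text
time: 11.2
tool_pos: [0.5743, -0.1948, 0.138]
tcp_rot: [-1.069, 1.4, -1.407]
wrist_force: [-3.8, 1.0, 2.4]
width: 0.125
```

```bash
python3 - <<'E'
from h import *
p=read_camera("top");c=cloud(p)
a=np.radians(-15);X=np.array([np.cos(a),np.sin(a)]);Y=np.array([-X[1],X[0]])
d=c[...,:2]-np.array([.5735,-.1945]);u=d@X*1000;v=d@Y*1000;z=c[...,2]*1000
for n,m in dict(rimxp=(abs(u-89)<2.5)&(abs(v)<60),rimxn=(abs(u+89)<2.5)&(abs(v)<60),rimyp=(abs(v-64)<2.5)&(abs(u)<80),rimyn=(abs(v+64)<2.5)&(abs(u)<80)).items():
    print(n,np.percentile(z[m&(z>40)],[50,80,90,95]).round(1))
for sg in(1,-1):
    m=(abs(u)<20)&(abs(sg*v-82)<9)&(z>40)&(z<100);print("ear",sg,np.median(z[m]).round(1))
go(.5735,-.1952,.138,-15)
E
```

```text
rimxp [ 87.5 100.2 102.  103.1]
rimxn [100.8 525.4 530.  532.1]
rimyp [477.7 500.5 511.1 519.5]
rimyn [ 88.5  99.2 101.  101.8]
ear 1 76.0
ear -1 76.1
shift [ 0.0006  0.     -0.0007] turn [-0.0041 -0.0061  0.0014] pos [ 0.5743 -0.1948  0.138 ] F [-5.7  2.3  5.5]
```

Both ears are at 76.0 mm, exactly the home height of 51+25, and level. Releasing and rising.

Request:
{"op": "jog_arm", "data": {
  "increments": [
    [0,0,0,0,0,0,0.4],
    [0,0,0,0,0,0,0.8],
    [0,0,0,0,0,0,0.8],
    [0,-0.005,0,0,0,0,0.8],
    [0,-0.02,0,0,0,0,0.8],
    [0,-0.04,0,0,0,0,0.8],
    [0,-0.04,0,0,0,0,0.5],
    [0,-0.02,0,0,0,0,0],
    [0,0,0,0,0,0,0]
  ]
}}

```text
time: 12.38
tool_pos: [0.5772, -0.1958, 0.2748]
tcp_rot: [-1.062, 1.388, -1.415]
wrist_force: [1.1, 0.1, 0.5]
width: 0.161
```

```bash
python3 - <<'E'
from h import *
p=read_camera("top");c=cloud(p)
a=np.radians(-15);X=np.array([np.cos(a),np.sin(a)]);Y=np.array([-X[1],X[0]])
K=clus(c,.61,-.03,.06,.105,.14);print("knob",rect(K),len(K),K[:,2].max())
d=c[...,:2]-np.array([.5735,-.1945]);u=d@X*1000;v=d@Y*1000;z=c[...,2]*1000
for sg in(1,-1):
    m=(abs(u)<20)&(abs(sg*v-82)<9)&(z>40)&(z<100);print("ear",sg,np.median(z[m]).round(1))
go(.6223,.0124,.25,-15)
E
```

```text
knob (array([610.6, -31.1]), 13.0, 12.2, 83.02) 53 0.12949351777631224
ear 1 76.5
ear -1 76.3
shift [-0.2128  0.0229 -0.0115] turn [-0.0157 -0.0062  0.0026] pos [ 0.5767 -0.1957  0.2737] F [-0.3 -0.  -0.8]
```

Request:
{"op": "jog_arm", "data": {
  "increments": [
    [-0.035,0,-0.002,-0.0157,-0.0062,0.0026,0],
    [-0.045,0,-0.002,0,0,0,0],
    [-0.045,0.005,-0.002,0,0,0,0],
    [-0.045,0.01,-0.002,0,0,0,0],
    [-0.035,0.01,-0.002,0,0,0,0],
    [-0.008,0,-0.001,0,0,0,0],
    [0,0,0,0,0,0,0]
  ]
}}

```text
time: 13.3
tool_pos: [0.6182, 0.0179, 0.2394]
tcp_rot: [-1.083, 1.41, -1.396]
wrist_force: [-0.5, -0.1, 0.6]
width: 0.001
```

```bash
python3 - <<'E'
from h import *
go(.6223,.0124,.112,-15);p=read_camera("wrist");cv2.imwrite("pics/w2.png",p["img"])
E
```

```text
shift [0.0038 0.1273 0.007 ] turn [ 0.0127 -0.0022  0.0032] pos [0.6182 0.0179 0.2394] F [-0.5 -0.1  0.6]
```

View pics/w2.png

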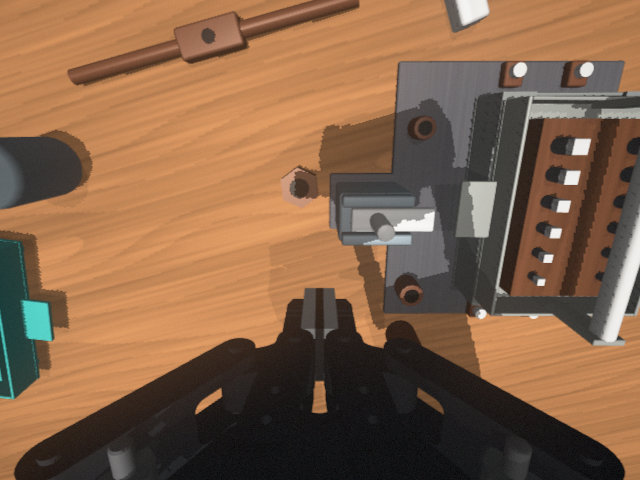

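The wrist view shows the knob at (384,228), with the bolt bar pointing at the ear (478,208). The shut fingers are behind the knob on the open side. Going down.

Request:
{"op": "jog_arm", "data": {
  "increments": [
    [0.002,0.02,0.004,0.0127,-0.002,0.003,0],
    [0,0.03,0,0,0,0,0],
    [0,0.03,0,0,0,0,0],
    [0,0.025,0,0,0,0,0],
    [0,0.012,0,0,0,0,0],
    [0,0,0,0,0,0,0]
  ]
}}

```text
time: 14.1
tool_pos: [0.6228, 0.0052, 0.1226]
tcp_rot: [-1.066, 1.401, -1.411]
wrist_force: [0.6, 0.1, 0.7]
width: -0.0
```

```bash
python3 - <<'E'
from h import *
go(.6107,-.0311,.112,-15)
E
```

```text
shift [ 0.0382  0.0107 -0.002 ] turn [-0.0062 -0.0098  0.0015] pos [0.6228 0.0052 0.1226] F [0.6 0.1 0.7]
```

Request:
{"op": "jog_arm", "data": {
  "increments": [
    [0,0.01,-0.002,-0.006,-0.01,0.0015,0],
    [0.005,0,0,0,0,0,0],
    [0.005,0,0,0,0,0,0],
    [0.005,0,0,0,0,0,0],
    [0.005,0,0,0,0,0,0],
    [0.005,0,0,0,0,0,0]
  ]
}}

```text
time: 14.85
tool_pos: [0.6167, -0.0197, 0.1159]
tcp_rot: [-1.068, 1.395, -1.401]
wrist_force: [-0.1, 2.7, -1.5]
width: -0.001
```

```bash
python3 - <<'E'
from h import *
go(.6107,-.0311,.113,-15)
p=read_camera("top");c=cloud(p);K=clus(c,.605,-.045,.03,.118,.132);print("knob?",rect(K),len(K))
E
```

```text
shift [ 0.0126  0.0029 -0.0029] turn [-0.0062  0.0006 -0.0028] pos [ 0.6167 -0.0197  0.1159] F [-0.1  2.7 -1.5]
knob? (array([0., 0.]), 0.0, 0.0, 0.0) 0
```

Request:
{"op": "jog_arm", "data": {
  "increments": [
    [0.005,0.001,-0.001,-0.003,0,-0.003,0],
    [0.005,0,-0.001,-0.003,0,0,0],
    [0.005,0,0,0,0,0,0],
    [0.004,0,0,0,0,0,0],
    [0.003,0,0,0,0,0,0]
  ]
}}

```text
time: 15.52
tool_pos: [0.6097, -0.0422, 0.1157]
tcp_rot: [-1.073, 1.397, -1.4]
wrist_force: [0.9, 1.2, -0.1]
width: 0.002
```

Request:
{"op": "jog_arm", "data": {
  "increments": [
    [0.003,0,0,0,0,0,0],
    [0.003,0,0,0,0,0,0]
  ]
}}

```text
time: 15.78
tool_pos: [0.6084, -0.047, 0.1157]
tcp_rot: [-1.069, 1.399, -1.399]
wrist_force: [4.0, 11.1, -0.3]
width: 0.002
```

Request:
{"op": "jog_arm", "data": {
  "increments": [
    [0.003,0,0,0,0,0,0],
    [0.002,0,0,0,0,0,0]
  ]
}}

```text
time: 16.02
tool_pos: [0.6085, -0.0469, 0.1159]
tcp_rot: [-1.06, 1.403, -1.394]
wrist_force: [3.2, 7.5, -0.9]
width: -0.002
```

The push has stopped at about full stroke with a hard stop. I'll press a little more firmly, back off, rise, and check.

Request:
{"op": "jog_arm", "data": {
  "increments": [
    [0.004,0,0,0,0,0,0],
    [0.004,0,0,0,0,0,0]
  ]
}}

```text
time: 16.27
tool_pos: [0.6085, -0.0471, 0.1161]
tcp_rot: [-1.046, 1.409, -1.387]
wrist_force: [5.8, 15.2, -1.4]
width: -0.001
```

Request:
{"op": "jog_arm", "data": {
  "increments": [
    [-0.01,0,0,0,0,0,0],
    [-0.025,0,0,0,0,0,0],
    [-0.01,-0.03,0,0,0,0,0],
    [0,-0.05,0,0,0,0,0],
    [-0.04,-0.05,0,0,0,0,0],
    [-0.05,0,0,0,0,0,0],
    [-0.05,0,0,0,0,0,0],
    [-0.03,0,0,0,0,0,0],
    [0,0,0,0,0,0,0]
  ]
}}

```text
time: 17.4
tool_pos: [0.6623, 0.1592, 0.2529]
tcp_rot: [-1.059, 1.411, -1.392]
wrist_force: [-0.3, -0.2, 0.9]
width: -0.002
```

```bash
python3 - <<'E'
from h import *
p=read_camera("top");c=cloud(p)
K=clus(c,.602,-.064,.035,.105,.135);print("knob",rect(K),len(K))
a=np.radians(-15);X=np.array([np.cos(a),np.sin(a)]);Y=np.array([-X[1],X[0]])
d=c[...,:2]-np.array([.5735,-.1945]);u=d@X*1000;v=d@Y*1000;z=c[...,2]*1000
m=(abs(abs(u+5.6)-18)<5)&(abs(v-82)<9)&(z>40)&(z<100);print("ear +",np.median(z[m]).round(1))
m=(abs(u)<20)&(abs(v+82)<9)&(z>40)&(z<100);print("ear -",np.median(z[m]).round(1))
m=(abs(u+5.6)<5)&(z>83)&(z<92)&(v>66)&(v<110);print("bar tip v",v[m].min() if m.any() else None)
print(readout.read_state()["wrist_force"],readout.read_state()["tool_pos"])
i=np.hstack([cv2.resize(p["img"][160:330,340:520],None,fx=2.2,fy=2.2),cv2.resize(read_camera("scene")["img"][200:480,100:390],(396,374))]);cv2.imwrite("pics/end.png",i)
E
```

```text
knob (array([601.4, -65.9]), 13.2, 12.6, 88.93) 55
ear + 76.5
ear - 76.1
bar tip v 83.37108419436954
[-0.11494396 -0.20873641  0.48453006] [0.66208027 0.15811688 0.25283324]
```

View pics/end.png

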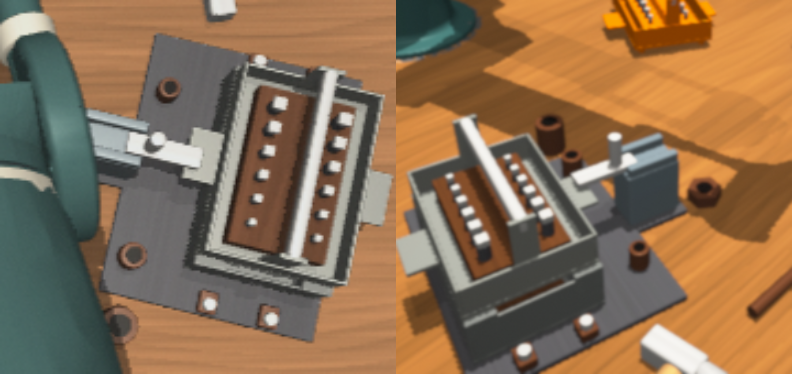

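The bolt knob moved 36.0 mm to a hard stop. The bar lies over the ear at crop (190,155), the tray is level, and the bystanders look undisturbed. Handing in.

```bash
python3 -c "
from h import *
print(bot.finish_job())"
```

```text
the job is handed in; nothing more can be done
None
```

The grey tray is fully home on the clamped lower tray and the bolt is pushed all the way in over its ear. I handed the job in at about 17.5 s, with the gripper clear of everything.

- **Tray:** the lugs went in at the position measured by camera, so no search by feel was needed. First contact came at the predicted home height, at no more than about 15 N. Both ears measured about 76 mm high, where home is 76, and level.
- **Bolt:** the knob moved 36 mm to a firm stop, with a wrist force of about 16 N at the end. The picture shows the bar lying over the ear.
- **Bystanders:** the sockets and die nut in the final crops look undisturbed. The oil can and tap wrench were not in those crops, but the arm never went near them.
- **Weak check:** the rim heights from the top camera were partly hidden by the arm while I still held the tray. I relied on the ear heights instead, and no check disagreed with another.

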